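# Hang a painted sample on the sloped drying rail

### The arm

A 7-joint arm with a two-finger parallel gripper is mounted at the origin on the work surface. World frame = base frame: x ahead of the robot, y to its left, z up, the work surface at z = 0. Lengths are in m, angles in degrees, forces in N, time in s.
With the tool pointing down it reaches from about 0.425 to 0.875 m from the base axis. Payload 4.7 kg.
Tool frame: the origin (TCP) lies at the very end of the fingers, on their centre line; the grasp point (between the pads) lies 19 mm behind it; z points along the fingers, y is the line along which they close (so a half turn about z gives the same grasp; the last joint's range is limited). The gripper opens to 87 mm and grips with 3 to 60 N. Pads are 19 mm wide; open, the fingers measure 117 mm over their backs; the gripper's body (75 mm by 190 mm) begins 51 mm behind the grasp point.
Start: joints at [0.808, 18.392, -4.016, 83.108, 1.295, 78.541, -3.26], TCP at [0.65, -0, 0.195] pointing down, gripper open.
Joint ranges: [-163.93, 163.93], [-17.29, 119.83], [-79.2, 71.16], [3.27, 140.29], [-89.18, 269.18], [5.43, 117.66], [-154.24, 154.24]. Speed limits (degrees/s): [147.25, 147.25, 180, 180, 180, 180, 180].

### API

Orientations are given as [roll, pitch, yaw] about the fixed x, y, z axes, in that order (R = Rz(yaw) Ry(pitch) Rx(roll)).
In Python, from cell import get_obs, eyes, env gives the robot as it stands.
- The arm moves only by the tool servo_tool, never from a script. Its argument "series" is a list that holds one entry, the list of rows, each a list of 7 numbers: the shift along the tool's x, y, z in units of 300 mm (1.0 is 300 mm), then the turn, a rotation vector about the tool's x, y, z in units of pi rad (1.0 is pi rad), then the opening, from 0 (shut) to 1 (fully open). In form: [[[tx, ty, tz, wx, wy, wz, gripper], ...]]. A call has 1 to 12 rows; each row is the pose to reach, as a shift and turn from the pose commanded when the call began, along the tool's axes at that moment, turning the shorter way round; what a row does not reach only later rows make up. A row lasts 1/12 s, in which the tool goes at most 41.7 mm and 7.16 degrees, less where a joint would pass 70% of its speed; a pose out of reach is approached as far as the arm can. A call with a number of a shift or a turn outside -1 to 1 is refused whole. A call with a gripper value outside its range is refused whole. The fingers move at their own pace and stop on an object; "grip_force" is the grip in N (left out, the last holds). Time passes only in rows, so rows that repeat a pose let the fingers close. It gives the time, the measured TCP pose, the force, the opening and the grip force at its end, in the units of the state.
- get_obs(): the state, without advancing time (a new reading comes with each control period).
- eyes.read_camera(name): name is "scene" or "side" or "wrist"; returns a dict with "frame" (420x560x3 uint8, red, green, blue), "depth" (420x560 float32, m along the optical axis (not along the pixel's ray), 0 where there is no reading), "fx", "fy", "cx", "cy" (pixels), "origin" and "rotation" of the camera in the world; the wrist camera has in their place "mount" (4x4, takes a point from camera to tool coordinates, whose origin is the TCP and whose axes are the flange's). Camera axes: x right, y down, z forward; pixel columns grow to the right and rows downward; lengths in m; the calibration is good to about 2 mm. A picture is of the moment at which its call begins: read the wrist's pose just before it.
- env.sign_off(): hands the job in; it is judged then, once.
The state is a dict: "time_s": time; "qpos": joint angles; "joint_velocities": joint speeds; "effort": joint torques, N m; "tool_pos": TCP position; "tool_rot": TCP orientation; "force": force on the tool from outside, world axes, zero at the start; "wrist_torque": the same for the moment, N m; "grip_width": finger opening in m; "grasp_force": force on a finger pad.
Only numpy, scipy, OpenCV 4.12 (cv2) and the standard library are available. Lean on these libraries where they do the work, as an engineer would, in place of code of your own. Each camera call takes 0.05 s, during which the arm holds its last target. There are 200 camera calls.

### The job

Take the hanger with the white sample board out of the rack, hook it over the upper half of the sloped drying rail and push it on by feel until its sprung balls have snapped under the bar and both wheels sit on it; keep it pressed home with about 15 N for a second, never 25 N or more. Then let go so that it rolls down to the rubber stop by itself, without being pushed or carried in the lower half, and check that it gets there. Leave the red and the blue hanger standing in the rack.

Things in the scene. Friction and masses are not known exactly. Their poses are not given: they have to be found in the camera images.
- white: Hanger with a white board, about 0.3 kg, upright in one of three rack slots (which one varies). Origin: middle of the board's lower edge; z up, y along board and rolling direction, x across. Board 10 x 90 x 70 mm (x, y, z). Above it an aluminium hook, y +-33: strap on the -x side (x -10 to -7, z 70 to 175), lip on the +x side (x 7 to 10, z 127 to 175), closed on top, open to +x from z 74 to 126.
- white_seat (a point): On the white hanger, 150 mm above the board's lower edge: lowest line of its two white wheels (22 mm across, axles along x, at y +-20), which run on the bar's top inside the hook between strap and lip. Axes as the hanger's.
- white_balls (a point): On the white hanger, 132.5 mm above the board's lower edge, 17.5 mm under the wheels' line: middle between two sprung balls (12 mm, 3 mm gap) on strap and lip. The bar must be forced up between them: 8 to 15 N down on the hanger to enter, a few N to go on, until the balls snap under the bar and the wheels meet it hard. Before that it sticks and does not roll. Axes as the hanger's.
- white_grip (a point): Where to grip the white hanger: centre of the orange block on top, 196 mm above the board's lower edge, 46 mm above the wheels' line. Block 14 (x) x 36 (y) x 36 (z) mm, z 177 to 213 on the hanger. Close the fingers along x. Axes as the hanger's.
- rack: Fixed wooden rack, 240 (x) x 120 (y) x 45 (z) mm, origin under its centre. Three slots, 12.6 mm wide, 33 mm deep, along its y, at x -75, 0 and +75 mm; the boards stand in them on a floor 12 mm above the table. Lift a hanger straight up more than 40 mm to clear.
- rail: Fixed stand of the rail, origin on the table under the bar's middle; y level along the bar, +y its HIGH end, x away from the robot. Plywood base 90 x 440 x 18 mm, posts at y +-195. Steel bar 8 mm wide (x), 12 mm high, sloping 0.122 rad (7 degrees). It is clamped by hand up to 12 mm above or below nominal; this is not measured: find it by feel. Push on it with less than 25 N.
- rail_mid (a point): Nominal middle of the bar's top, 212 mm above the table; x, y true, height true only to 12 mm either way. Axes level, as the stand's. The top rises 12.3 mm per 100 mm towards +y. Load with the hanger's middle 20 to 110 mm up the bar from here, tilted with the slope, its open side (+x) towards the rail's +x, coming from the robot's side.
- rail_parked (a point): Nominal place of white_seat when the hanger stands at the stop: 112 mm down the bar from rail_mid (height true to 12 mm). The black rubber stop (34 mm wide and high) stands on the bar, its face 145 mm down from rail_mid. Axes as the stand's.
- red: Hanger with a red board, same shape and origin as the white one, in another slot of the rack. Leave it there.
- blue: Hanger with a blue board, same shape and origin as the white one, in another slot of the rack. Leave it there.
Not all that is in view belongs to the job. Leave any purple look-alike of the white alone.

How it is judged (in metres and radians):
On the way, in this order (a step that is already met when the one before it is completed fails the run):
1. the white hanger is held pressed on the upper half of the bar, with about 15 N (z of rail_mid in the frame of white between 0.136 and 0.164 m and x of rail_mid in the frame of white between -0.008 and 0.008 m and y of rail_mid in the frame of white below 0.004 m and contact force between white and rail between 9 and 27 N and contact force between any of the arm, the fingers and white above 0.5 N), for 0.5 s.
2. let go, it has rolled to the stop (z of rail_mid in the frame of white between 0.136 and 0.164 m and x of rail_mid in the frame of white between -0.008 and 0.008 m and y of rail_mid in the frame of white between 0.103 and 0.12 m and contact force between each of the arm, the fingers and white below 0.1 N), for 0.2 s.
At the end, for the whole second after the job is handed in: The white hanger sits with both wheels on the bar (seated past the balls, within 8 mm across), against the rubber stop within 8 mm, at rest and touched by nothing of the robot; the red and blue hangers stand upright in the rack, moved less than 20 mm (all of step 2 and linear speed of white below 0.02 m/s and angular speed of white below 0.3 rad/s and distance of each of red, blue from where it was at the start of the episode below 0.02 m and angle between each of red, blue's own z axis and vertical below 0.12 rad).
It fails at once if the hanger is pressed or dropped on the bar with more than 30 N (contact force between white and rail above 30 N and y of rail_mid in the frame of white below 0.05 m).
It fails at once if the robot touches the hanger on the bar more than 30 mm below the middle (z of rail_mid in the frame of white between 0.114 and 0.166 m and x of rail_mid in the frame of white between -0.008 and 0.008 m and y of rail_mid in the frame of white above 0.03 m and contact force between white and rail above 0.2 N and contact force between any of the arm, the fingers and white above 0.5 N).
It fails at once if the red or the blue hanger is lifted, tipped or shifted (distance of any of red, blue from where it was at the start of the episode above 0.03 m or angle between any of red, blue's own z axis and vertical above 0.15 rad).
It also fails if it takes over 48 s, if anything falls off the work surface, if the arm or the gripper's body presses on something with over 40 N, if the wrist force passes 120 N, or if a joint passes its speed limit or range.

## Working session

There is one attempt and no reset: what is moved stays moved. The work goes in short steps, Python scripts to look and compute and a tool call to move; the robot and the scene stay as the last step left them, time stands still between calls to the robot, and variables do not carry over. Pictures are saved under pics/ and viewed, at most 10 in all, crops included, and the job is handed in when it is done.

Besides the shell and the picture viewer there is one more tool, called as name([rows], argument=value, ...), one row to a line, values as JSON. servo_tool: Moves the arm, as the interface text tells. Shifts and turns lie within -1 to 1; 1 stands for 300 mm of shift or pi rad of turn. Its arguments: {"type":"object","properties":{"series":{"type":"array"},"grip_force":{"type":"number"}},"required":["series"]}

```bash
mkdir -p pics; ls
python3 - <<'E'
from cell import get_obs, eyes, env
import cv2, numpy as np, pickle
o=get_obs(); print({k:np.round(v,4).tolist() for k,v in o.items()})
d={}
for n in ["scene","side","wrist"]:
    c=eyes.read_camera(n); d[n]=c
    print(n,c['fx'],c['fy'],c['cx'],c['cy'],c.get('origin'),c.get('rotation'),c.get('mount'))
pickle.dump(d,open('cams.pkl','wb'))
for n in ["scene","side"]: cv2.imwrite(f'pics/{n}0.png',d[n]['frame'][:,:,::-1])
E
```

```text
pics
{'time_s': 0.0, 'qpos': [0.8088, 18.44, -4.0156, 83.1758, 1.2958, 78.5415, -3.2616], 'joint_velocities': [-0.0097, -0.0082, 0.0029, -0.0481, 0.0273, -0.087, 0.0139], 'effort': [-0.0003, -49.1285, -0.4039, -31.2526, -0.0641, 0.0438, 0.0002], 'tool_pos': [0.6494, -0.0001, 0.1938], 'tool_rot': [-179.8879, 0.0066, 89.9996], 'force': [0.0868, -0.0378, -0.0767], 'wrist_torque': [0.0288, 0.0181, 0.0553], 'grasp_force': 0.0, 'grip_width': 0.0871}
scene 498.11281344442386 498.11281344442386 278.4320684695005 204.2737943737753 [1.28072998 0.08853386 0.80725817] [-132.46498636    0.73572022   92.41678336] None
side 462.4567351355746 462.4567351355746 279.7414802250784 211.41602743557664 [0.11506083 0.81909178 0.87238883] [-130.2349069    -0.52213269 -149.48949957] None
wrist 334.69890941991963 334.69890941991963 276.63548843217166 210.25744015372538 None None [[ 8.81094212e-04 -9.53358481e-01 -3.01839081e-01  8.25451260e-02]
 [ 9.99998806e-01  4.56874451e-04  1.47604487e-03 -3.46996385e-05]
 [-1.26929733e-03 -3.01840022e-01  9.53357745e-01 -1.90937313e-01]
 [ 0.00000000e+00  0.00000000e+00  0.00000000e+00  1.00000000e+00]]
```

View pics/scene0.png

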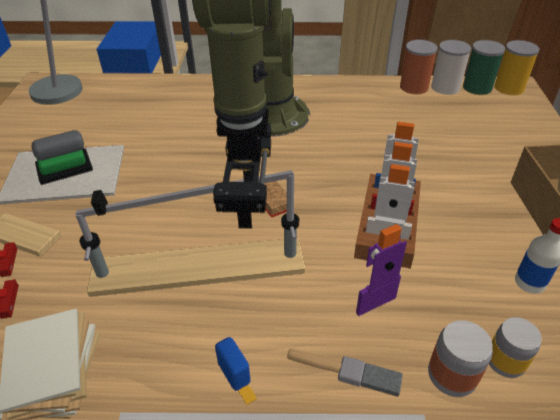

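View pics/side0.png

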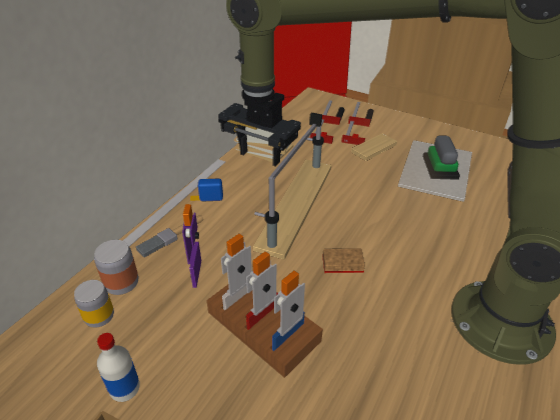

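Orange grip blocks in scene: (404,130) blue, (401,151) red, (398,175) white, (388,237) purple look-alike. In side: (235,243) white, (261,263) red, (291,283) blue, (187,215) purple. By its board, the white one is the rack hanger farthest from the robot, next to the purple. The rail's high end is towards the rack, scene (290,175); the stop is at (99,203).

```bash
cat > h.py <<'E'
import numpy as np, cv2, pickle
from scipy.spatial.transform import Rotation as R
def pose(c,obs=None):
    if c.get('mount') is None:
        return R.from_euler('xyz',c['rotation'],degrees=True).as_matrix(), np.array(c['origin'])
    T=np.eye(4); T[:3,:3]=R.from_euler('xyz',obs['tool_rot'],degrees=True).as_matrix(); T[:3,3]=obs['tool_pos']
    T=T@c['mount']; return T[:3,:3],T[:3,3]
def cloud(c,obs=None):
    r,o=pose(c,obs); z=c['depth']; v,u=np.mgrid[:z.shape[0],:z.shape[1]]
    p=np.stack([(u-c['cx'])/c['fx']*z,(v-c['cy'])/c['fy']*z,z],-1)@r.T+o
    p[z==0]=np.nan; return p
def proj(c,P,obs=None):
    r,o=pose(c,obs); q=(np.atleast_2d(P)-o)@r
    return np.c_[q[:,0]/q[:,2]*c['fx']+c['cx'],q[:,1]/q[:,2]*c['fy']+c['cy']]
def ray(c,uv,obs=None):
    r,o=pose(c,obs); d=r@np.array([(uv[0]-c['cx'])/c['fx'],(uv[1]-c['cy'])/c['fy'],1]); return o,d/np.linalg.norm(d)
def onplane(c,uv,z,obs=None):
    o,d=ray(c,uv,obs); return o+d*(z-o[2])/d[2]
def orange(c):
    h=cv2.cvtColor(c['frame'],cv2.COLOR_RGB2HSV); return cv2.inRange(h,(5,190,150),(16,255,255))
def blobs(m,amin=60):
    n,l,s,ce=cv2.connectedComponentsWithStats(m)
    return [(l==i,s[i],ce[i]) for i in range(1,n) if s[i][4]>=amin]
E
python3 - <<'E'
from h import *
d=pickle.load(open('cams.pkl','rb'))
for n in ['scene','side']:
    c=d[n];p=cloud(c)
    for m,s,ce in blobs(orange(c)):
        q=p[m]; print(n,np.round(ce),s[4],'med',np.round(np.nanmedian(q,0),4),'top z',np.round(np.nanpercentile(q[:,2],[5,95]),3))
    # rail base top
    x,y,z=p[...,0],p[...,1],p[...,2]
    b=(z>.012)&(z<.024)&(x>.4)&(x<.9)&(y>-.4)&(y<.25)
    for m,s,ce in blobs(b.astype(np.uint8),500):
        q=p[m][:,:2].astype(np.float32); print('base',n,s[4],cv2.minAreaRect(q),np.round(np.nanmedian(p[m][:,2]),4))
    # rack top
    b=(z>.038)&(z<.052)&(y>.15)&(y<.6)&(x>.3)&(x<.9)
    for m,s,ce in blobs(b.astype(np.uint8),300):
        q=p[m][:,:2].astype(np.float32); print('rack',n,s[4],cv2.minAreaRect(q))
    b=(z>.14)&(z<.27)&(x>.4)&(x<.9)&(y>-.4)&(y<.2)
    for m,s,ce in blobs(b.astype(np.uint8),60):
        q=p[m]; print('bar?',n,np.round(ce),s[4],np.round(np.nanpercentile(q,[2,50,98],axis=0),3).tolist())
E
```

```text
scene [399. 167.] 68 med [0.5353 0.2765 0.2241] top z [0.223 0.226]
scene [391. 230.] 109 med [0.6893 0.2437 0.212 ] top z [0.21  0.214]
base scene 6698 ((0.6054043173789978, -0.11924786865711212), (0.0949973315000534, 0.4400222897529602), 9.806203842163086) 0.0167
base scene 1654 ((0.8282667398452759, 0.1646682620048523), (0.1861378401517868, 0.04376126080751419), 74.1617660522461) 0.0169
rack scene 825 ((0.45324331521987915, 0.2565782070159912), (0.04506634548306465, 0.24240583181381226), 77.39466857910156)
rack scene 583 ((0.47184115648269653, 0.3362721800804138), (0.031221643090248108, 0.24449199438095093), 77.43614959716797)
bar? scene [247. 176.] 133 [[0.584, -0.028, 0.226], [0.605, -0.002, 0.253], [0.608, 0.009, 0.268]]
bar? scene [285. 186.] 468 [[0.571, 0.029, 0.143], [0.577, 0.069, 0.222], [0.583, 0.078, 0.239]]
bar? scene [132. 203.] 1448 [[0.598, -0.314, 0.149], [0.624, -0.232, 0.204], [0.647, -0.073, 0.224]]
bar? scene [244. 220.] 221 [[0.7, -0.01, 0.221], [0.703, 0.001, 0.239], [0.707, 0.012, 0.261]]
side [186. 214.] 112 med [0.6811 0.2566 0.2109] top z [0.183 0.215]
side [232. 242.] 118 med [0.5343 0.2879 0.2242] top z [0.198 0.227]
side [258. 261.] 135 med [0.4611 0.305  0.2242] top z [0.198 0.227]
side [288. 281.] 150 med [0.3877 0.3187 0.2242] top z [0.199 0.227]
base side 2667 ((0.6041353940963745, -0.11861179769039154), (0.09155351668596268, 0.44275954365730286), 9.844417572021484) 0.0184
rack side 3045 ((0.46101051568984985, 0.2929600477218628), (0.12215681374073029, 0.2427116483449936), 77.63575744628906)
bar? side [290. 156.] 827 [[0.565, -0.307, 0.146], [0.597, -0.014, 0.216], [0.643, 0.08, 0.261]]
bar? side [243. 145.] 133 [[0.692, -0.008, 0.222], [0.695, 0.008, 0.249], [0.706, 0.013, 0.27]]
```

Run:
```python
from h import *
d=pickle.load(open('cams.pkl','rb'))
a=cv2.resize(d['scene']['frame'][115:265,345:435],None,fx=4,fy=4,interpolation=cv2.INTER_CUBIC)
b=cv2.resize(d['side']['frame'][200:350,205:305],None,fx=4,fy=4,interpolation=cv2.INTER_CUBIC)
cv2.imwrite('pics/crop.png',np.hstack([a,b])[:,:,::-1])
```

```text
(no output)
```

View pics/crop.png

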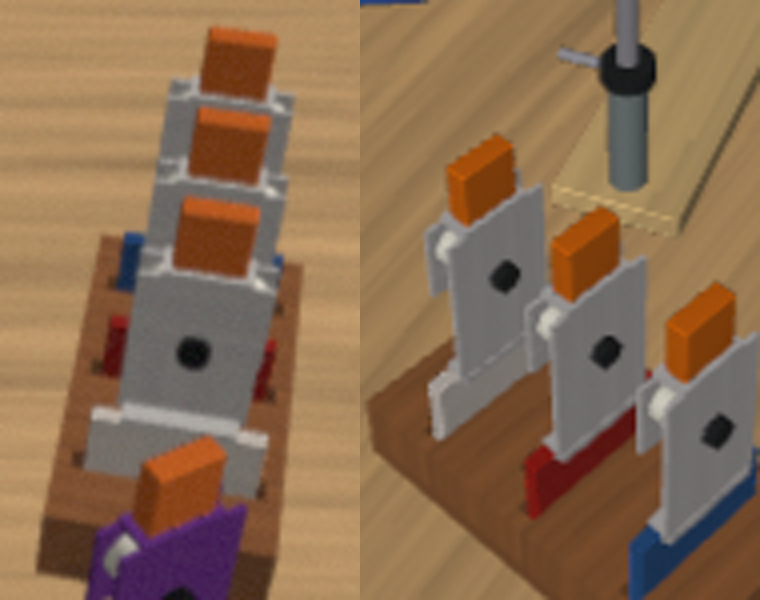

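Run:
```python
from h import *
d=pickle.load(open('cams.pkl','rb'))
yaw=np.deg2rad(-12.3); ax=np.array([np.cos(yaw),np.sin(yaw)]); ay=np.array([-ax[1],ax[0]])
c=d['scene'];p=cloud(c)
for v in range(166,240,4):
    q=p[v,385:399].reshape(-1,3); q=np.nanmedian(q,0); print(v,np.round(q,4),'x',round(float((q[:2]-[.5343,.2865])@ax),4))
# tops of orange blocks: top-face centre in side and scene
for n in ['side','scene']:
    c=d[n];p=cloud(c)
    for m,s,ce in blobs(orange(c)):
        q=p[m]; t=q[q[:,2]>np.nanpercentile(q[:,2],95)-.003]
        print(n,np.round(ce),len(t),cv2.minAreaRect(t[:,:2].astype(np.float32)))
```

```text
166 [0.5301 0.2679 0.2229] x -0.0001
170 [0.5371 0.2687 0.2188] x 0.0065
174 [0.5383 0.2689 0.2102] x 0.0077
178 [0.5378 0.2653 0.1999] x 0.0079
182 [0.5378 0.2667 0.1901] x 0.0076
186 [0.5423 0.2669 0.1838] x 0.012
190 [0.542  0.2684 0.1733] x 0.0113
194 [0.5418 0.27   0.1631] x 0.0109
198 [0.5415 0.2714 0.1522] x 0.0102
202 [0.548  0.2706 0.1475] x 0.0168
206 [0.5398 0.2732 0.1295] x 0.0082
210 [0.5275 0.2792 0.1071] x -0.005
214 [0.527  0.2811 0.0954] x -0.006
218 [0.5293 0.2823 0.086 ] x -0.004
222 [0.5388 0.2811 0.084 ] x 0.0055
226 [0.6782 0.2564 0.2106] x 0.147
230 [0.6896 0.2449 0.2123] x 0.1606
234 [0.6936 0.245  0.2068] x 0.1645
238 [0.6932 0.2464 0.1968] x 0.1638
side [186. 214.] 46 ((0.6859756708145142, 0.24545171856880188), (0.011800311505794525, 0.036601241677999496), 30.027687072753906)
side [232. 242.] 67 ((0.5329651236534119, 0.27845484018325806), (0.03448471799492836, 0.012512978166341782), 73.8268051147461)
side [258. 261.] 73 ((0.4603288769721985, 0.2947881817817688), (0.03377246484160423, 0.012698124162852764), 75.61054992675781)
side [288. 281.] 88 ((0.38714665174484253, 0.3095583915710449), (0.036177366971969604, 0.01271026860922575), 79.89922332763672)
scene [399. 167.] 58 ((0.5355175137519836, 0.27698177099227905), (0.031643591821193695, 0.0121619226410985), 79.66468048095703)
scene [391. 230.] 96 ((0.6887102127075195, 0.24304218590259552), (0.012299359776079655, 0.031754136085510254), 31.72161865234375)
```

servo_tool([
  [[0,0,-0.13,0,0,0,0.55],[0,0,-0.26,0,0,0,0.55],[0,0,-0.35,0,0,0,0.55],[0.1,-0.04,-0.35,0,0,0.01,0.55],[0.22,-0.09,-0.35,0,0,0.02,0.55],[0.35,-0.145,-0.35,0,0,0.03,0.55],[0.48,-0.2,-0.35,0,0,0.04,0.55],[0.61,-0.255,-0.35,0,0,0.05,0.55],[0.74,-0.31,-0.35,0,0,0.06,0.55],[0.86,-0.36,-0.35,0,0,0.068,0.55],[0.923,-0.387,-0.35,0,0,0.068,0.55],[0.923,-0.387,-0.35,0,0,0.068,0.55]],
])

```text
time_s: 1.15
tool_pos: [0.5296, 0.2844, 0.2998]
tool_rot: [-179.8, -0.2, 78.4]
force: [-0.2, -0.0, -0.0]
grip_width: 0.0476
grasp_force: 0.0
```

Run:
```python
from h import *
from cell import get_obs, eyes
o=get_obs(); c=eyes.read_camera('wrist'); o2=get_obs()
pickle.dump((o,c),open('w1.pkl','wb'))
for q in (o,o2): print(q['time_s'],np.round(q['tool_pos'],4),np.round(q['tool_rot'],2),np.abs(q['joint_velocities']).max())
p=cloud(c,o)
for m,s,ce in blobs(orange(c),100):
    q=p[m]; q=q[~np.isnan(q[:,0])]; t=q[q[:,2]>np.percentile(q[:,2],95)-.004]
    print(np.round(ce),s[4],np.round(t.mean(0),4),cv2.minAreaRect(t[:,:2].astype(np.float32)))
d=eyes.read_camera('scene'); pickle.dump(d,open('s1.pkl','wb'))
for n,c in (('scene',d),('side',eyes.read_camera('side'))):
    p=cloud(c); C=np.array([.605,-.119]); th=np.deg2rad(9.8)
    ex=np.array([np.cos(th),np.sin(th)]); ey=np.array([-ex[1],ex[0]])
    r=np.stack([(p[...,:2]-C)@ex,(p[...,:2]-C)@ey,p[...,2]],-1)
    for a in range(-100,150,50):
        m=(abs(r[...,1]-a*1e-3-25e-3)<.025)&(abs(r[...,0])<.03)&(r[...,2]>.16)
        q=r[m]
        print(n,a,len(q),np.round(np.median(q,0),4),'x',np.round(np.percentile(q[:,0],[5,95]),4),'top',np.round(np.percentile(q[:,2]-.1228*q[:,1],[5,50,95]),4))
```

```text
1.15 [0.5296 0.2844 0.2998] [-1.7984e+02 -1.6000e-01  7.8410e+01] 4.3147894310501895
1.2 [0.5318 0.2804 0.2997] [-1.7994e+02 -3.0000e-02  7.8150e+01] 3.8292620701965827
[105. 211.] 694 [0.3882 0.3084 0.2259] ((0.3877095878124237, 0.30784448981285095), (0.03450237959623337, 0.013319035992026329), 78.43683624267578)
[194. 211.] 728 [0.4613 0.2934 0.226 ] ((0.46099838614463806, 0.29276561737060547), (0.03476320952177048, 0.013110894709825516), 77.73096466064453)
[284. 212.] 718 [0.5344 0.2768 0.2262] ((0.5342240333557129, 0.27647289633750916), (0.03441660851240158, 0.01260827574878931), 78.42003631591797)
[457. 210.] 796 [0.6868 0.2435 0.2143] ((0.6873958706855774, 0.2428332418203354), (0.012969800271093845, 0.03582653030753136), 30.9240779876709)
scene -100 215 [ 0.0022 -0.0754  0.2027] x [-0.0042  0.0045] top [0.2035 0.2122 0.2157]
scene -50 217 [ 0.0023 -0.0252  0.2086] x [-0.0038  0.0048] top [0.2035 0.2119 0.216 ]
scene 0 215 [0.0022 0.025  0.2142] x [-0.0037  0.0043] top [0.2035 0.2115 0.2155]
scene 50 214 [0.0026 0.0748 0.2211] x [-0.004   0.0051] top [0.2037 0.2122 0.2158]
scene 100 217 [0.0024 0.1256 0.2272] x [-0.0038  0.0049] top [0.2034 0.2121 0.2157]
side -100 42 [-0.0033 -0.0742  0.2053] x [-0.0049  0.0022] top [0.2058 0.2154 0.2178]
side -50 42 [-0.0032 -0.0258  0.2115] x [-0.0049  0.0034] top [0.2059 0.2154 0.2176]
side 0 50 [-0.003   0.0236  0.2169] x [-0.0047  0.0026] top [0.2055 0.2151 0.2176]
side 50 54 [-0.0028  0.0751  0.2232] x [-0.0047  0.0034] top [0.2057 0.2153 0.2171]
side 100 37 [-0.0034  0.1175  0.2289] x [-0.0051  0.0017] top [0.2056 0.2153 0.2172]
```

servo_tool([
  [[0,0,0.06,0,0,0,0.55],[0,0,0.13,0,0,0,0.55],[0,0,0.2,0,0,0,0.55],[0,0,0.27,0,0,0,0.55],[0,0,0.32,0,0,0,0.55],[0,0,0.355,0,0,0,0.55],[0,0,0.355,0,0,0,0.55],[0,0,0.355,0,0,0,0.55],[0,0,0.355,0,0,0,0.0],[0,0,0.355,0,0,0,0.0],[0,0,0.355,0,0,0,0.0],[0,0,0.355,0,0,0,0.0]],
], grip_force=50)

```text
time_s: 2.3
tool_pos: [0.5343, 0.2771, 0.1944]
tool_rot: [179.9, -0.0, 77.8]
force: [-0.6, -0.5, -0.7]
grip_width: 0.0288
grasp_force: 0.0
```

Still closing; wait, then lift straight up 100 mm.

servo_tool([
  [[0,0,0,0,0,0,0],[0,0,0,0,0,0,0],[0,0,0,0,0,0,0],[0,0,0,0,0,0,0],[0,0,0,0,0,0,0],[0,0,0,0,0,0,0],[0,0,0,0,0,0,0],[0,0,0,0,0,0,0]],
], grip_force=50)

```text
time_s: 2.97
tool_pos: [0.534, 0.277, 0.1937]
tool_rot: [180.0, -0.0, 77.8]
force: [0.3, 1.0, 1.6]
grip_width: 0.0125
grasp_force: 50.0
```

servo_tool([
  [[0,0,-0.03,0,0,0,0],[0,0,-0.06,0,0,0,0],[0,0,-0.1,0,0,0,0],[0,0,-0.15,0,0,0,0],[0,0,-0.2,0,0,0,0],[0,0,-0.25,0,0,0,0],[0,0,-0.29,0,0,0,0],[0,0,-0.32,0,0,0,0],[0,0,-0.333,0,0,0,0],[0,0,-0.333,0,0,0,0],[0,0,-0.333,0,0,0,0]],
])

```text
time_s: 3.88
tool_pos: [0.5337, 0.2768, 0.2929]
tool_rot: [-180.0, 0.0, 77.8]
force: [-0.2, 1.1, -2.8]
grip_width: 0.0125
grasp_force: 50.0
```

```bash
cat > plan.py <<'E'
from h import *
B=np.array([[0,1,0],[1,0,0],[0,0,-1.]])
RT=R.from_euler('xyz',[np.rad2deg(.122),0,9.8],degrees=True).as_matrix()@B
C=np.array([.605,-.119,0]); RZ=R.from_euler('z',9.8,degrees=True).as_matrix()
def tcp(x,s,hz,top=.2165,tz=.1817):   # rail x, along-bar s, hanger z of bar top
    n=np.array([0,-np.sin(.122),np.cos(.122)]); t=np.array([0,np.cos(.122),np.sin(.122)])
    return C+RZ@(np.array([x,0,top])+s*t+(tz-hz)*n)
def rel(p0,R0,p1,R1): return np.round(np.r_[R0.T@(p1-p0)/.3,R.from_matrix(R0.T@R1).as_rotvec()/np.pi],4)
E
python3 - <<'E'
from plan import *
from cell import get_obs
o=get_obs(); print(o['tool_pos'],o['tool_rot'],o['force'],o['grip_width'])
R0=R.from_euler('xyz',[180,0,77.7],degrees=True).as_matrix(); p0=np.array([.534,.277,.2934])
P=tcp(-.085,.065,.106); print(P,rel(p0,R0,P,RT))
print(rel(P,RT,tcp(0,.065,.106),RT))
E
```

```text
[0.53372968 0.27679081 0.29290427] [-1.79970880e+02  2.93287979e-02  7.77634120e+01] [-0.16534574  1.09292523 -2.82060804] 0.012453726679838411
[ 0.511827   -0.07897045  0.29954768] [-1.1751  0.1806 -0.0205  0.0075  0.0384 -0.1226]
[0.     0.2833 0.     0.     0.     0.    ]
```

servo_tool([
  [[-0.04,0,0,0,0,0,0],[-0.1,0,0,0,0,0,0],[-0.18,0,0,0,0,0,0],[-0.27,0.03,0,0,0,-0.01,0],[-0.36,0.05,0,0,0,-0.03,0],[-0.45,0.07,0,0,0,-0.05,0],[-0.54,0.09,0,0,0,-0.07,0],[-0.63,0.11,0,0,0,-0.09,0],[-0.72,0.13,0,0,0,-0.11,0],[-0.81,0.15,0,0,0,-0.12,0],[-0.89,0.165,-0.01,0,0.01,-0.12,0],[-0.95,0.17,-0.01,0,0.02,-0.12,0]],
])

```text
time_s: 4.88
tool_pos: [0.5224, -0.0156, 0.2959]
tool_rot: [179.4, -3.5, 99.3]
force: [0.6, -1.2, -2.7]
grip_width: 0.0127
grasp_force: 50.0
```

Run:
```python
from plan import *
R0=R.from_euler('xyz',[180,0,77.7],degrees=True).as_matrix(); p0=np.array([.534,.277,.2934])
p1=p0+R0@np.array([-.95,.17,-.01])*.3; R1=R0@R.from_rotvec(np.array([0,.02,-.12])*np.pi).as_matrix()
print(p1,rel(p1,R1,tcp(-.085,.065,.106),RT))
```

```text
[ 0.52311566 -0.01232254  0.2964    ] [-0.2121 -0.0729 -0.0244  0.004   0.0193 -0.0025]
```

servo_tool([
  [[-0.08,-0.02,-0.01,0.001,0.006,0,0],[-0.15,-0.05,-0.02,0.002,0.012,-0.001,0],[-0.2,-0.07,-0.024,0.004,0.019,-0.0025,0],[-0.212,-0.073,-0.0244,0.004,0.0193,-0.0025,0],[-0.212,-0.073,-0.0244,0.004,0.0193,-0.0025,0],[-0.212,-0.073,-0.0244,0.004,0.0193,-0.0025,0],[-0.212,-0.073,-0.0244,0.004,0.0193,-0.0025,0]],
])

```text
time_s: 5.47
tool_pos: [0.512, -0.0772, 0.2992]
tool_rot: [-180.0, -7.0, 100.0]
force: [0.5, -0.5, -2.6]
grip_width: 0.0126
grasp_force: 50.0
```

Run:
```python
from plan import *
from cell import get_obs,eyes
o=get_obs(); print(o['tool_pos'],o['tool_rot'],o['force'])
Rm=R.from_euler('xyz',o['tool_rot'],degrees=True).as_matrix()
print('vs plan',rel(tcp(-.085,.065,.106),RT,np.array(o['tool_pos']),Rm)*300)
a=eyes.read_camera('scene');b=eyes.read_camera('side'); pickle.dump((a,b),open('s2.pkl','wb'))
cv2.imwrite('pics/pre.png',np.hstack([cv2.resize(a['frame'][100:300,130:330],(400,400)),cv2.resize(b['frame'][80:280,180:380],(400,400))])[:,:,::-1])
```

```text
[ 0.51198311 -0.07720235  0.2992382 ] [-179.98499174   -7.02953138  100.01304615] [ 0.46242336 -0.45353436 -2.64592479]
vs plan [ 1.68  0.45  0.51  0.06  0.06 -0.36]
```

View pics/pre.png

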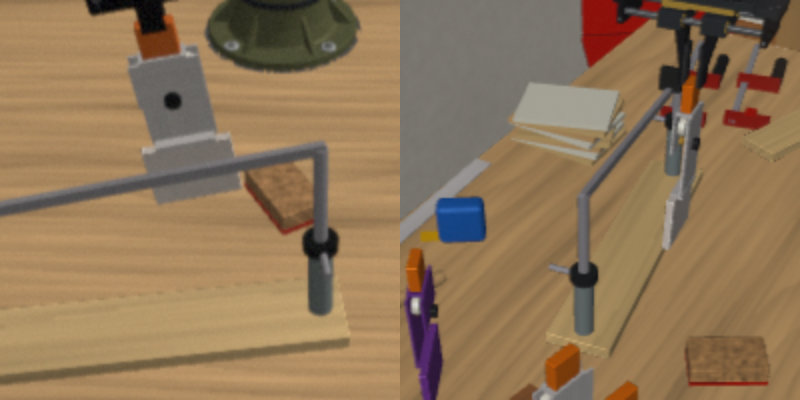

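The hanger hangs on the robot side of the bar, tilted with the slope. The bar, at crop (300,155), is level with the gap.

servo_tool([
  [[0,0.03,0,0,0,0,0],[0,0.06,0,0,0,0,0],[0,0.1,0,0,0,0,0],[0,0.14,0,0,0,0,0],[0,0.18,0,0,0,0,0],[0,0.21,0,0,0,0,0],[0,0.24,0,0,0,0,0],[0,0.265,0,0,0,0,0],[0,0.28,0,0,0,0,0],[0,0.2833,0,0,0,0,0],[0,0.2833,0,0,0,0,0],[0,0.2833,0,0,0,0,0]],
])

```text
time_s: 6.57
tool_pos: [0.5955, -0.0648, 0.2996]
tool_rot: [-180.0, -7.0, 99.8]
force: [-0.9, -0.2, -2.8]
grip_width: 0.0126
grasp_force: 50.0
```

Run:
```python
from plan import *
from cell import get_obs,eyes
o=get_obs(); print(o['tool_pos'],o['tool_rot'],o['force'])
Rm=R.from_euler('xyz',o['tool_rot'],degrees=True).as_matrix()
print('vs plan',rel(tcp(0,.065,.106),RT,np.array(o['tool_pos']),Rm)*300)
a=eyes.read_camera('scene');b=eyes.read_camera('side'); pickle.dump((a,b),open('s3.pkl','wb'))
cv2.imwrite('pics/hook.png',np.hstack([cv2.resize(a['frame'][120:270,180:330],(400,400)),cv2.resize(b['frame'][80:230,220:370],(400,400))])[:,:,::-1])
# hanger face depths in rail frame
for n,c in (('scene',a),('side',b)):
    p=cloud(c); r=(p-C)@RZ
    m=(abs(r[...,1]-.055)<.045)&(abs(r[...,0])<.04)&(r[...,2]>.24)&(r[...,2]<.285); q=r[m]
    print(n,len(q),np.round(np.percentile(q[:,0],[5,25,50,75,95]),4))
```

```text
[ 0.59550636 -0.06481043  0.29961627] [-179.98318755   -6.97752175   99.83870956] [-0.91000522 -0.23087814 -2.83308652]
vs plan [-0.27 -0.12 -0.09  0.03 -0.03 -0.06]
scene 762 [0.0063 0.0091 0.0101 0.011  0.0159]
side 226 [-0.0151 -0.0095 -0.0089  0.0034  0.0088]
```

View pics/hook.png

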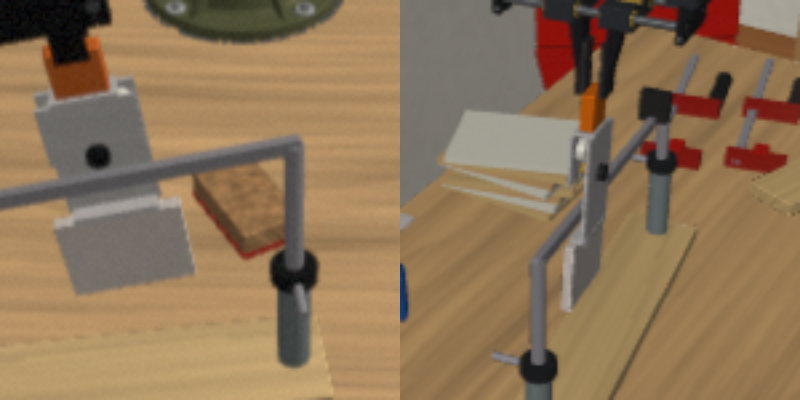

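The lip sits at about +10 mm, so the hanger is centred on the bar, and the bar is in the gap. Next I descend by feel.

servo_tool([
  [[0,0,0.01,0,0,0,0],[0,0,0.02,0,0,0,0],[0,0,0.03,0,0,0,0],[0,0,0.04,0,0,0,0],[0,0,0.047,0,0,0,0],[0,0,0.05,0,0,0,0],[0,0,0.05,0,0,0,0],[0,0,0.05,0,0,0,0]],
])

```text
time_s: 7.33
tool_pos: [0.5955, -0.0627, 0.2846]
tool_rot: [-180.0, -7.0, 99.9]
force: [0.9, 0.1, -1.8]
grip_width: 0.0125
grasp_force: 50.0
```

servo_tool([
  [[0,0,0.003,0,0,0,0],[0,0,0.006,0,0,0,0],[0,0,0.009,0,0,0,0],[0,0,0.01,0,0,0,0],[0,0,0.01,0,0,0,0]],
])

```text
time_s: 7.75
tool_pos: [0.5954, -0.0624, 0.2815]
tool_rot: [-180.0, -7.0, 99.9]
force: [0.1, -1.0, -2.1]
grip_width: 0.0128
grasp_force: 50.0
```

servo_tool([
  [[0,0,0.003,0,0,0,0],[0,0,0.006,0,0,0,0],[0,0,0.006,0,0,0,0],[0,0,0.006,0,0,0,0]],
])

```text
time_s: 8.08
tool_pos: [0.5953, -0.0622, 0.2798]
tool_rot: [-180.0, -7.0, 99.9]
force: [-0.3, 0.1, -2.7]
grip_width: 0.013
grasp_force: 50.0
```

servo_tool([
  [[0,0,0.003,0,0,0,0],[0,0,0.006,0,0,0,0],[0,0,0.006,0,0,0,0],[0,0,0.006,0,0,0,0]],
])

```text
time_s: 8.42
tool_pos: [0.5953, -0.062, 0.278]
tool_rot: [-180.0, -7.0, 99.9]
force: [-0.0, 0.4, -3.1]
grip_width: 0.0128
grasp_force: 50.0
```

servo_tool([
  [[0,0,0.003,0,0,0,0],[0,0,0.006,0,0,0,0],[0,0,0.006,0,0,0,0],[0,0,0.006,0,0,0,0]],
])

```text
time_s: 8.75
tool_pos: [0.5953, -0.0619, 0.2766]
tool_rot: [180.0, -7.0, 99.9]
force: [-1.6, -0.9, -0.8]
grip_width: 0.0129
grasp_force: 50.0
```

servo_tool([
  [[0,0,0.003,0,0,0,0],[0,0,0.006,0,0,0,0],[0,0,0.006,0,0,0,0],[0,0,0.006,0,0,0,0]],
])

```text
time_s: 9.08
tool_pos: [0.5957, -0.0618, 0.2756]
tool_rot: [179.9, -6.9, 99.9]
force: [-0.8, -1.1, 5.9]
grip_width: 0.0127
grasp_force: 50.1
```

servo_tool([
  [[0,0,0.002,0,0,0,0],[0,0,0.004,0,0,0,0],[0,0,0.004,0,0,0,0],[0,0,0.004,0,0,0,0]],
])

```text
time_s: 9.42
tool_pos: [0.5959, -0.0617, 0.275]
tool_rot: [179.9, -6.9, 99.9]
force: [-0.6, -1.6, 6.5]
grip_width: 0.0125
grasp_force: 50.1
```

servo_tool([
  [[0,0,0.002,0,0,0,0],[0,0,0.004,0,0,0,0],[0,0,0.004,0,0,0,0],[0,0,0.004,0,0,0,0]],
])

```text
time_s: 9.75
tool_pos: [0.5959, -0.0616, 0.2739]
tool_rot: [179.8, -6.9, 99.9]
force: [-1.7, -1.4, 8.9]
grip_width: 0.0123
grasp_force: 50.1
```

servo_tool([
  [[0,0,0.002,0,0,0,0],[0,0,0.004,0,0,0,0],[0,0,0.004,0,0,0,0],[0,0,0.004,0,0,0,0]],
])

```text
time_s: 10.08
tool_pos: [0.5954, -0.0613, 0.2717]
tool_rot: [179.9, -7.0, 99.9]
force: [-1.4, -0.4, 4.1]
grip_width: 0.0131
grasp_force: 50.1
```

servo_tool([
  [[0,0,0.004,0,0,0,0],[0,0,0.008,0,0,0,0],[0,0,0.012,0,0,0,0],[0,0,0.016,0,0,0,0],[0,0,0.02,0,0,0,0],[0,0,0.02,0,0,0,0],[0,0,0.02,0,0,0,0]],
])

```text
time_s: 10.67
tool_pos: [0.5948, -0.0603, 0.2642]
tool_rot: [-179.9, -7.0, 99.9]
force: [-0.3, -0.8, 1.6]
grip_width: 0.0127
grasp_force: 50.0
```

servo_tool([
  [[0,0,0.003,0,0,0,0],[0,0,0.006,0,0,0,0],[0,0,0.009,0,0,0,0],[0,0,0.009,0,0,0,0],[0,0,0.009,0,0,0,0]],
])

```text
time_s: 11.08
tool_pos: [0.5947, -0.0599, 0.2617]
tool_rot: [-179.9, -7.0, 99.9]
force: [-0.8, -1.1, 0.5]
grip_width: 0.0126
grasp_force: 50.0
```

servo_tool([
  [[0,0,0.002,0,0,0,0],[0,0,0.004,0,0,0,0],[0,0,0.006,0,0,0,0],[0,0,0.008,0,0,0,0],[0,0,0.008,0,0,0,0],[0,0,0.008,0,0,0,0]],
])

```text
time_s: 11.58
tool_pos: [0.5942, -0.0594, 0.2582]
tool_rot: [-179.8, -7.0, 99.9]
force: [0.0, 0.3, -7.6]
grip_width: 0.0126
grasp_force: 50.0
```

servo_tool([
  [[0,0,0.002,0,0,0,0],[0,0,0.004,0,0,0,0],[0,0,0.006,0,0,0,0],[0,0,0.006,0,0,0,0],[0,0,0.006,0,0,0,0]],
])

```text
time_s: 12.0
tool_pos: [0.5947, -0.0595, 0.2578]
tool_rot: [-180.0, -7.0, 99.9]
force: [-0.6, 0.1, -6.0]
grip_width: 0.0128
grasp_force: 50.0
```

servo_tool([
  [[0,0,0.003,0,0,0,0],[0,0,0.006,0,0,0,0],[0,0,0.006,0,0,0,0],[0,0,0.006,0,0,0,0]],
])

```text
time_s: 12.33
tool_pos: [0.595, -0.0593, 0.2566]
tool_rot: [180.0, -7.0, 99.9]
force: [-1.1, 0.3, -4.7]
grip_width: 0.0125
grasp_force: 50.0
```

servo_tool([
  [[0,0,0.003,0,0,0,0],[0,0,0.006,0,0,0,0],[0,0,0.006,0,0,0,0],[0,0,0.006,0,0,0,0]],
])

```text
time_s: 12.67
tool_pos: [0.5954, -0.0591, 0.2553]
tool_rot: [179.9, -7.0, 99.9]
force: [0.3, -0.1, -1.1]
grip_width: 0.0128
grasp_force: 50.0
```

servo_tool([
  [[0,0,0.002,0,0,0,0],[0,0,0.004,0,0,0,0],[0,0,0.004,0,0,0,0],[0,0,0.004,0,0,0,0]],
])

```text
time_s: 13.0
tool_pos: [0.5956, -0.0592, 0.255]
tool_rot: [179.8, -6.9, 99.9]
force: [-0.7, -1.5, 5.4]
grip_width: 0.0128
grasp_force: 50.0
```

servo_tool([
  [[0,0,0.002,0,0,0,0],[0,0,0.004,0,0,0,0],[0,0,0.004,0,0,0,0],[0,0,0.004,0,0,0,0]],
])

```text
time_s: 13.33
tool_pos: [0.596, -0.0593, 0.2549]
tool_rot: [179.7, -6.9, 99.9]
force: [-0.8, -1.0, 8.8]
grip_width: 0.0127
grasp_force: 50.1
```

servo_tool([
  [[0,0,0.002,0,0,0,0],[0,0,0.004,0,0,0,0],[0,0,0.004,0,0,0,0],[0,0,0.004,0,0,0,0],[0,0,0.004,0,0,0,0],[0,0,0.004,0,0,0,0]],
])

```text
time_s: 13.83
tool_pos: [0.5963, -0.0594, 0.2548]
tool_rot: [179.7, -6.9, 99.9]
force: [-1.0, -1.1, 12.8]
grip_width: 0.0129
grasp_force: 50.1
```

servo_tool([
  [[0,0,0,0,0,0,0],[0,0,0,0,0,0,0],[0,0,0,0,0,0,0],[0,0,0,0,0,0,0],[0,0,0,0,0,0,0],[0,0,0,0,0,0,0],[0,0,0,0,0,0,0],[0,0,0,0,0,0,0],[0,0,0,0,0,0,0],[0,0,0,0,0,0,0],[0,0,0,0,0,0,0],[0,0,0,0,0,0,0]],
])

```text
time_s: 14.83
tool_pos: [0.5963, -0.0593, 0.2548]
tool_rot: [179.7, -6.9, 99.9]
force: [-1.4, -0.9, 11.7]
grip_width: 0.0125
grasp_force: 50.1
```

servo_tool([
  [[0,0,-0.003,0,0,0,0],[0,0,-0.006,0,0,0,0],[0,0,-0.01,0,0,0,0],[0,0,-0.01,0,0,0,0],[0,0,-0.01,0,0,0,0],[0,0,-0.01,0,0,0,1],[0,0,-0.01,0,0,0,1],[0,0,-0.01,0,0,0,1],[0,0,-0.01,0,0,0,1],[0,0,-0.01,0,0,0,1],[0,0,-0.01,0,0,0,1],[0,0,-0.01,0,0,0,1]],
])

```text
time_s: 15.83
tool_pos: [0.5948, -0.059, 0.2537]
tool_rot: [-180.0, -7.0, 99.9]
force: [0.0, 0.6, -0.5]
grip_width: 0.0515
grasp_force: 0.0
```

servo_tool([
  [[0,0,0,0,0,0,1],[0,0,0,0,0,0,1],[0,0,0,0,0,0,1],[0,0,0,0,0,0,1],[0,0,0,0,0,0,1],[0,0,0,0,0,0,1]],
])

```text
time_s: 16.33
tool_pos: [0.5948, -0.059, 0.254]
tool_rot: [180.0, -7.0, 99.9]
force: [0.3, 0.4, -0.1]
grip_width: 0.0855
grasp_force: 0.0
```

```bash
cat > chk.py <<'E'
from plan import *
from cell import get_obs,eyes
import sys
o=get_obs(); print(o['time_s'],o['tool_pos'],o['force'],o['grip_width'])
a=eyes.read_camera('scene');b=eyes.read_camera('side')
for n,c in (('scene',a),('side',b)):
    p=cloud(c)
    for m,s,ce in blobs(orange(c),40):
        q=(np.nanmedian(p[m],0)-C)@RZ; print(n,np.round(ce),s[4],'rail',np.round(q,4))
cv2.imwrite(f'pics/{sys.argv[1]}.png',np.hstack([cv2.resize(a['frame'][100:300,60:330],(540,400)),cv2.resize(b['frame'][80:280,230:360],(260,400))])[:,:,::-1])
E
python3 chk.py roll
```

```text
16.3333 [ 0.59483897 -0.05903704  0.25399577] [ 0.33120718  0.35318911 -0.11264258] 0.08547328551790447
scene [405. 124.] 47 rail [-0.1393  0.4581  0.2243]
scene [403. 145.] 58 rail [-0.07    0.4314  0.224 ]
scene [157. 171.] 108 rail [ 0.0031 -0.0386  0.2722]
scene [391. 230.] 125 rail [0.1438 0.344  0.2116]
side [302. 122.] 62 rail [ 0.0015 -0.0301  0.2646]
side [186. 214.] 112 rail [0.1392 0.3569 0.2112]
side [259. 261.] 130 rail [-0.0702  0.4412  0.2243]
side [288. 281.] 150 rail [-0.1395  0.469   0.224 ]
```

View pics/roll.png

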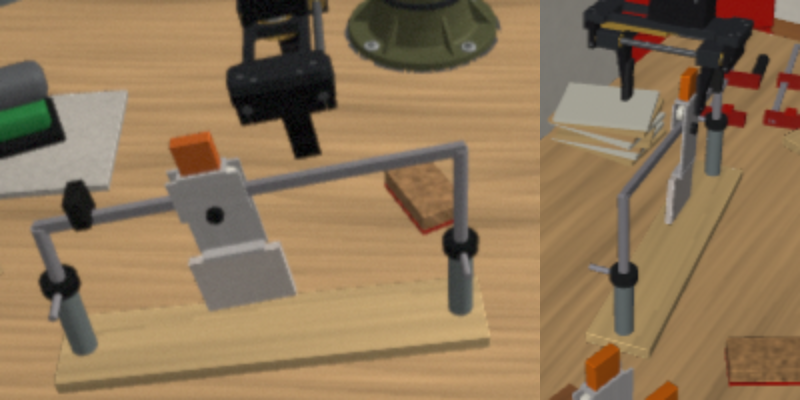

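It is rolling freely, with its orange block at crop (195,150), past the middle and clear of the gripper. I'll keep still and wait.

servo_tool([
  [[0,0,-0.02,0,0,0,1],[0,0,-0.05,0,0,0,1],[0,0,-0.08,0,0,0,1],[0,0,-0.12,0,0,0,1],[0,0,-0.15,0,0,0,1],[0,0,-0.15,0,0,0,1],[0,0,-0.15,0,0,0,1],[0,0,-0.15,0,0,0,1],[0,0,-0.15,0,0,0,1],[0,0,-0.15,0,0,0,1],[0,0,-0.15,0,0,0,1],[0,0,-0.15,0,0,0,1]],
])

```text
time_s: 17.43
tool_pos: [0.5956, -0.0644, 0.2983]
tool_rot: [-180.0, -7.0, 99.9]
force: [0.6, -0.6, 0.4]
grip_width: 0.0875
grasp_force: 0.0
```

servo_tool([
  [[0,0,0,0,0,0,1],[0,0,0,0,0,0,1],[0,0,0,0,0,0,1],[0,0,0,0,0,0,1],[0,0,0,0,0,0,1],[0,0,0,0,0,0,1],[0,0,0,0,0,0,1],[0,0,0,0,0,0,1],[0,0,0,0,0,0,1],[0,0,0,0,0,0,1],[0,0,0,0,0,0,1],[0,0,0,0,0,0,1]],
])

```text
time_s: 18.43
tool_pos: [0.5958, -0.0644, 0.2986]
tool_rot: [-180.0, -7.0, 99.9]
force: [-0.4, -0.5, -0.5]
grip_width: 0.0871
grasp_force: 0.0
```

```bash
python3 chk.py end
```

```text
18.4333 [ 0.59578934 -0.06442376  0.29860864] [-0.40932702 -0.52829936 -0.52071993] 0.08708923289683594
scene [406. 124.] 46 rail [-0.1404  0.4597  0.224 ]
scene [403. 145.] 58 rail [-0.0705  0.4311  0.2241]
scene [115. 179.] 107 rail [ 0.0032 -0.1105  0.2625]
scene [391. 230.] 123 rail [0.1437 0.3438 0.2118]
side [186. 214.] 111 rail [0.1393 0.3571 0.2107]
side [259. 261.] 125 rail [-0.0698  0.4404  0.2241]
side [288. 281.] 147 rail [-0.1393  0.4693  0.2242]
```

View pics/end.png

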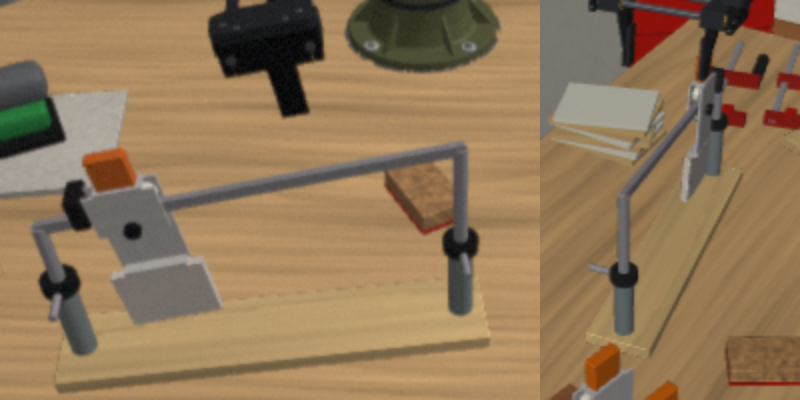

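The hanger appears to be against the stop at crop (80,203). I'll confirm it is at rest, then hand in.

servo_tool([
  [[0,0,0,0,0,0,1],[0,0,0,0,0,0,1],[0,0,0,0,0,0,1],[0,0,0,0,0,0,1],[0,0,0,0,0,0,1],[0,0,0,0,0,0,1],[0,0,0,0,0,0,1],[0,0,0,0,0,0,1],[0,0,0,0,0,0,1],[0,0,0,0,0,0,1],[0,0,0,0,0,0,1],[0,0,0,0,0,0,1]],
])

```text
time_s: 19.53
tool_pos: [0.5958, -0.0645, 0.2986]
tool_rot: [-180.0, -7.0, 99.9]
force: [0.6, 0.3, -0.1]
grip_width: 0.0873
grasp_force: 0.0
```

Run:
```python
from plan import *
from cell import get_obs,eyes
c=eyes.read_camera('scene'); p=cloud(c); r=(p-C)@RZ
n=np.array([0,-np.sin(.122),np.cos(.122)]); t=np.array([0,np.cos(.122),np.sin(.122)])
q=r-np.array([0,0,.2165]); s=q@t; h=q@n
for m,_,ce in blobs(orange(c),40): print(np.round(ce),np.round((np.nanmedian(p[m],0)-C)@RZ,4))
m=(abs(r[...,0]-.009)<.006)&(h>0)&(h<.02)&(s>-.16)&(s<-.05); print('lip s range',np.percentile(s[m],[1,99]))
m=(abs(r[...,0])<.03)&(h>-.14)&(h<-.085)&(s>-.2)&(s<-.05); print('board s',np.percentile(s[m],[1,99]),h[m].min())
```

```text
[405. 124.] [-0.1404  0.459   0.2242]
[403. 145.] [-0.0705  0.4312  0.224 ]
[115. 179.] [ 0.0031 -0.1103  0.2626]
[391. 230.] [0.1435 0.3438 0.2118]
lip s range [-0.15676546 -0.08005983]
board s [-0.19946603 -0.06768207] -0.13995736504977577
```

```bash
python3 -c "
from cell import env; print(env.sign_off())"
```

```text
the job is handed in; nothing more can be done
None
```

The white hanger snapped onto the bar, was held at about 15 N for a second, and rolled by itself to rest at the stop (measured about 113 mm down, nominal 112); red and blue were not disturbed, and the job is handed in (no verdict was returned).

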